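Refit the stirrer of a colour doser

TASK

The bench-top colour doser has been cleaned out: put its stirrer back on the drive spindle in the bowl, turning it under light pressure and never forcing it, until its slots drop over the drive key and it sits fully home. Then put the lid on the bowl so that it sits flat on the rim all round, let go, and leave the other things on the bench where they are.

Things in the scene. Friction and masses are not known exactly. Their poses are not given: they have to be found in the camera images.
- feeder: Colour doser, bolted down: 190 mm square base plate, green gearbox, electric motor out along its +x (to 235 mm from the axis), small chute at its -x, and on top an open round aluminium bowl: inside diameter 130, outside 138 (flange 146), inner floor 90 mm and rim 176 mm above the origin. Origin on the bowl's axis at bench height, z up.
- bowl_rim (a point): Centre of the bowl's mouth, level with the rim. With the lid on, the lip's underside is 8 mm below this point and the knob's top 44 mm above it.
- spindle_tip (a point): Top of the round nose of the steel drive spindle (shaft diameter 14), which stands upright on the bowl's axis, 37 mm below the rim. A straight flat-topped drive key (40 mm long, 6 wide, 6 high) crosses the shaft, its top 37 mm below this tip. The angle at which spindle and key have stopped is not measured and can be any; the gearbox holds them, but 0.25 N m drags them round.
- collar (a point): Centre of the top face of the spindle's collar (diameter 46), 45 mm below the tip: the hub's underside rests here when the stirrer is home. Resting on the key with the slots not in line, the hub stands 8 mm higher. Pressing or wringing the stirrer against the doser with over 40 N in all its contacts, or dropping it on, is forcing it; 3 to 8 N is enough.
- stirrer: Aluminium stirrer, about 0.3 kg, 78 mm tall, upright on the bench. Origin at the centre of the hub's underside, z up. Hub diameter 49 at the foot with two crossing slots in its underside, along its x and y axes, 9 mm wide, 10 deep: the key fits at every quarter turn, to 3 or 4 degrees. Blind bore, diameter 16, up to 50 mm height. Three paddles reach 56 mm from the axis, 1 to 28 mm above the origin.
- stirrer_knob (a point): Middle of the stirrer's round gripping knob, on its axis, 67 mm above its origin: diameter 32, from 56 to 78 mm above the origin, with a neck of diameter 27 below. Home, the knob's top is 4 mm below the bowl's rim.
- lid: Lid of the bowl, about 0.28 kg, right way up on the bench: aluminium disc of diameter 148, 6 mm thick, with a lip (diameter 122, 8 mm high) below it that goes inside the bowl's wall. Origin at the centre of the lip's underside, z up. It closes only over a stirrer that is home.
- lid_knob (a point): Middle of the lid's round black knob, on its axis, 40 mm above the lid's origin: diameter 28, from 26 to 52 mm above the origin, slimmer stem below, disc's top face at 14 mm.
- jug: Yellow moulded jug standing upside down, diameter 104, 114 mm tall; origin at the centre of its underside. Leave alone.
- jar: White jar with black cap, diameter 68, 110 mm tall; origin at the centre of its underside. Leave alone.
- brush: Cleaning brush lying flat, handle to its -x. Leave alone.
- knife: Trimming knife lying flat, about 175 mm long along its x, 15 mm high. Leave alone.
Not all that is in view belongs to the job. What is shaped like the stirrer but pink is not meant. What is shaped like the lid but yellow is not meant.

How it is judged:
By the outcome, as a careful person would: the job done as asked, in the order asked, and still so for the second after the job is handed in, with the robot touching nothing.
It also fails if it takes over 72 s, if anything falls off the work surface, if the arm or the gripper's body presses on something with over 40 N, if the wrist force passes 120 N, or if a joint passes its speed limit or range.

ROBOT

A 6-joint arm with a two-finger parallel gripper is mounted at the origin on the work surface. World frame = base frame: x ahead of the robot, y to its left, z up, the work surface at z = 0. Lengths are in mm, angles in rad, forces in N, time in s.
With the tool pointing down it reaches from about 275 to 750 mm from the base axis. Payload 10.2 kg.
Tool frame: the origin (TCP) lies at the very end of the fingers, on their centre line; the grasp point (between the pads) lies 19 mm behind it; z points along the fingers, y is the line along which they close (so a half turn about z gives the same grasp; the last joint's range is limited). The gripper opens to 85 mm and grips with 20 to 120 N. Pads are 22 mm wide; open, the fingers measure 114 mm over their backs; the gripper's body (76 mm by 85 mm) begins 54 mm behind the grasp point. The pads swing forward as they close: fully open they stand 13 mm farther back than shut.
Start: joints at [1.068, 0.313, 1.498, -0, 1.331, -0.223], TCP at [144.999, 504.586, 231.294] pointing down, gripper open.
Joint ranges: [-2.94, 2.94], [-0.97, 2.17], [0.19, 2.56], [-1.23, 4.37], [0.02, 3.11], [-2.88, 2.88]. Speed limits (rad/s): [2.39, 2.39, 3.01, 3.14, 3.14, 3.14].

INTERFACE

Orientations are given as a unit quaternion [w, x, y, z].
In Python, from rig import ctrl gives the robot as it stands.
- The arm moves only by the tool step_arm, never from a script. Its argument "increments" is a list of rows, each a list of 3 entries, a list of its own where there are three numbers: the shift along the tool's x, y, z in cm, then the turn, a rotation vector about the tool's x, y, z in degrees, then the opening in per cent of the stroke, from 0 (shut) to 100 (fully open). A call has 1 to 8 rows; each row is the pose to reach, as a shift and turn from the pose commanded when the call began, along the tool's axes at that moment; what a row does not reach only later rows make up. A row lasts 1/8 s, in which the tool goes at most 62.5 mm and 10.7 degrees, less where a joint would pass 70% of its speed; a pose out of reach is approached as far as the arm can. A call with a gripper value outside its range is refused whole. The fingers move at their own pace and stop on an object; "squeeze" is the grip in N (left out, the last holds). Time passes only in rows, so rows that repeat a pose let the fingers close. It gives the time, the measured TCP pose, the force, the opening and the grip force at its end, in the units of the state.
- ctrl.sense(): the state, without advancing time (a new reading comes with each control period).
- ctrl.capture(name): name is "scene" or "top" or "wrist"; returns a dict with "img" (480x640x3 uint8, red, green, blue), "fx", "fy", "cx", "cy" (pixels), "extrinsics" (4x4, takes a point from camera to world coordinates). Camera axes: x right, y down, z forward; pixel columns grow to the right and rows downward; lengths in mm; the calibration is good to about 2 mm. A picture is of the moment at which its call begins. There is no depth.
- ctrl.finish_job(): hands the job in; it is judged then, once.
The state is a dict: "time_s": time; "joints": joint angles; "dq": joint speeds; "tau": joint torques, N m; "eef_pos": TCP position; "ee_rot": TCP orientation; "force": force on the tool from outside, world axes, zero at the start; "wrist_torque": the same for the moment, N m; "grip_width": opening from 0.0 (shut) to 1.0 (fully open); "grip_force": force on a finger pad.
Only numpy, scipy, OpenCV 4.12 (cv2) and the standard library are available. Lean on these libraries where they do the work, as an engineer would, in place of code of your own. Each camera call takes 0.05 s, during which the arm holds its last target. There are 200 camera calls.

## Working session

There is one attempt and no reset: what is moved stays moved. The work goes in short steps, Python scripts to look and compute and a tool call to move; the robot and the scene stay as the last step left them, time stands still between calls to the robot, and variables do not carry over. Pictures are saved under pics/ and viewed, at most 10 in all, crops included, and the job is handed in when it is done.

Besides the shell and the picture viewer there is one more tool, called in YAML: its name, and indented under it one key for each argument. step_arm: Moves the arm, as the interface text tells. Its arguments: {"type":"object","properties":{"increments":{"type":"array"},"squeeze":{"type":"number"}},"required":["increments"]}

```bash
mkdir -p pics; ls; cat > h.py <<'E'
import numpy as np, cv2, json
from rig import ctrl
from scipy.spatial.transform import Rotation as R
def cap(name,fn):
    c=ctrl.capture(name); cv2.imwrite(f'pics/{fn}.png',c['img'][:,:,::-1])
    np.savez(f'pics/{fn}.npz',**{k:c[k] for k in('img','fx','fy','cx','cy','extrinsics')}); return c
def load(fn): return np.load(f'pics/{fn}.npz')
def ray(c,u,v):
    E=np.array(c['extrinsics']); d=E[:3,:3]@np.array([(u-c['cx'])/c['fx'],(v-c['cy'])/c['fy'],1]); return E[:3,3],d
def atz(c,u,v,z):
    o,d=ray(c,u,v); return o+d*(z-o[2])/d[2]
def proj(c,p):
    E=np.array(c['extrinsics']); q=E[:3,:3].T@(np.array(p,float)-E[:3,3]); return np.array([c['fx']*q[0]/q[2]+c['cx'],c['fy']*q[1]/q[2]+c['cy']])
def rot():
    s=ctrl.sense(); q=s['ee_rot']; return np.array(s['eef_pos']),R.from_quat([q[1],q[2],q[3],q[0]])
def togo(p):  # shift in tool axes, cm
    t,r=rot(); return np.round(r.inv().apply(np.array(p)-t)/10,2)
E
python3 - <<'E'
from h import *
a=cap('top','top0');b=cap('scene','sc0')
for c in(a,b): print(np.round(c['extrinsics'],3),c['fx'],c['cx'],c['cy'])
s=ctrl.sense();print(s)
t,r=rot();print(r.as_matrix().round(3))
E
```

```text
pics
[[ 2.20000e-02 -9.90000e-01  1.38000e-01  3.62306e+02]
 [-1.00000e+00 -2.30000e-02 -0.00000e+00 -2.15770e+01]
 [ 3.00000e-03 -1.38000e-01 -9.90000e-01  1.20507e+03]
 [ 0.00000e+00  0.00000e+00  0.00000e+00  1.00000e+00]] 436.52388512223513 329.7564545727264 228.8015284978776
[[-8.300000e-01  4.540000e-01 -3.230000e-01  9.758980e+02]
 [ 5.580000e-01  6.600000e-01 -5.030000e-01  7.228180e+02]
 [-1.500000e-02 -5.980000e-01 -8.020000e-01  1.332549e+03]
 [ 0.000000e+00  0.000000e+00  0.000000e+00  1.000000e+00]] 527.9766883046991 324.80295592730573 241.2400546791868
{'time_s': 0.1, 'joints': array([ 1.06758128e+00,  3.13414041e-01,  1.49835660e+00, -2.74986665e-05,
        1.33101004e+00, -2.23399659e-01]), 'dq': array([-0.00042585, -0.00050578, -0.001229  ,  0.0004608 ,  0.00025715,
       -0.00203756]), 'tau': array([ 3.20164581e-03, -4.12900114e+01, -2.60141015e+01, -1.38877003e-04,
        3.10075215e-03,  1.40000105e-05]), 'eef_pos': array([144.89729321, 504.36761366, 230.78377283]), 'ee_rot': array([-1.98610254e-04,  1.39448445e-01,  9.90229154e-01, -5.59984286e-04]), 'force': array([-0.11951845, -0.0736367 ,  0.23821756]), 'wrist_torque': array([ 0.04265937, -0.02482584,  0.00642786]), 'grip_force': 0.0, 'grip_width': 1.002151548101154}
[[-0.961  0.276 -0.001]
 [ 0.276  0.961 -0.001]
 [ 0.    -0.001 -1.   ]]
```

View pics/top0.png

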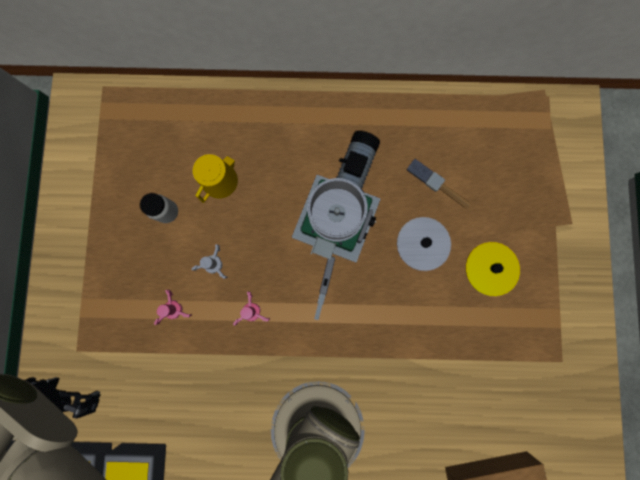

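View pics/sc0.png

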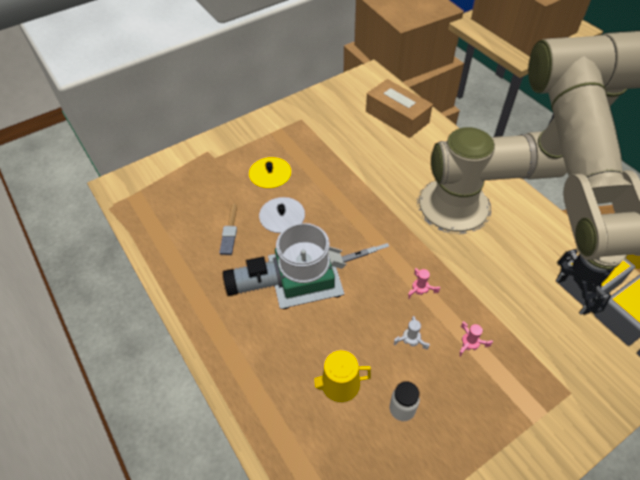

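Top view: the three stirrer shapes are silver (208,264), pink (168,311) and pink (249,314). The silver one is meant. The lids are silver (425,243) and yellow (494,268); again silver is meant. The bowl is at (338,209). I'll confirm these in one enlarged montage.

```bash
python3 - <<'E'
from h import *
a=load('top0')['img'][:,:,::-1];b=load('sc0')['img'][:,:,::-1]
def cr(i,u,v): return cv2.resize(i[v-33:v+33,u-44:u+44],(396,297),interpolation=cv2.INTER_CUBIC)
m=np.vstack([np.hstack([cr(a,210,262),cr(a,338,209)]),np.hstack([cr(a,425,243),cr(b,412,333)])])
cv2.imwrite('pics/m0.png',m)
c=load('top0')
print('stirrer knob',atz(c,207,263,78),'lid knob',atz(c,427,242,52),'tip',atz(c,337,212,139),'rim',atz(c,338,209,176))
c=load('sc0')
print('lid knob',atz(c,281,209,52),'tip',atz(c,304,254,139))
E
```

```text
stirrer knob [422.80990167 292.38464498  78.        ] lid knob [ 493.0917683  -280.97136967   52.        ] tip [552.94540368 -38.79372713 139.        ] rim [553.67661747 -40.4442024  176.        ]
lid knob [ 502.50869607 -265.32458738   52.        ] tip [566.36056751 -21.96974954 139.        ]
```

View pics/m0.png

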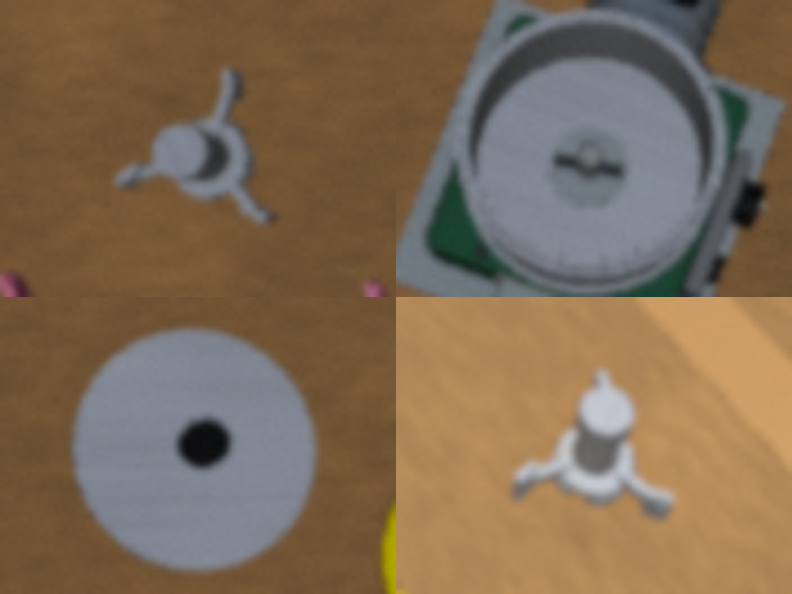

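The montage confirms both parts are plain silver: the stirrer knob top is at about (207.5,263) and the lid knob at (426,242). The spindle key runs nearly along the image columns. The two cameras disagree by about 15 mm, so I'll check them against the robot base before moving.

```bash
python3 - <<'E'
from h import *
for n in('top0','sc0'):
    c=load(n); print(n,'base',proj(c,[0,0,0]),'tcp',proj(c,[145,504,231]))
c=load('sc0'); d=load('top0')
st=atz(c,33/4.5+0,0,0)
# stirrer knob top scene crop (607,411-297) -> px
u,v=412-44+(607-396)/4.5,333-33+(411-297)/4.5
print('stirrer scene',u,v,atz(c,u,v,78)); 
u,v=210-44+182/4.5,262-33+150/4.5; print('stirrer top',u,v,atz(d,u,v,78))
# lid disc centre top crop
u,v=425-44+195/4.5,243-33+(449-297)/4.5; print('lid disc',atz(d,u,v,14)); u,v=425-44+204/4.5,243-33+(443-297)/4.5; print('lid knob',u,v,atz(d,u,v,52))
u,v=338-44+(591-396)/4.5,209-33+152/4.5; print('rim top',u,v,atz(d,u,v,176)); u,v=338-44+(590-396)/4.5,209-33+155/4.5; print('tip',u,v,atz(d,u,v,139))
print(atz(c,303,247,176))
E
```

```text
top0 base [316.90199746 428.8525204 ] tcp [ 80.60426873 386.33633925]
sc0 base [453.73980455 203.64413614] tcp [569.15682769 298.26458498]
stirrer scene 414.8888888888889 325.3333333333333 [428.06412654 300.8408846   78.        ]
stirrer top 206.44444444444446 262.3333333333333 [424.49133266 293.91929962  78.        ]
lid disc [ 492.32906231 -282.15929415   14.        ]
lid knob 426.3333333333333 242.44444444444446 [ 491.86348533 -279.18915647   52.        ]
rim top 337.3333333333333 209.77777777777777 [551.74782444 -38.88552466 176.        ]
tip 337.1111111111111 210.44444444444446 [556.86722371 -38.99043144 139.        ]
[568.76943439 -20.0438482  176.        ]
```

The top camera agrees with the base, so I'll use it for the approach and refine with the wrist camera.

```bash
python3 -c "
from h import *
print(togo([424,294,230]))"
```

```text
[-32.63 -12.51   0.09]
```

step_arm:
  increments:
    - [[-5.4,-2.1,0],[0,0,0],100]
    - [[-10.8,-4.2,0],[0,0,0],100]
    - [[-16.2,-6.3,0],[0,0,0],100]
    - [[-21.6,-8.4,0],[0,0,0],100]
    - [[-27,-10.4,0],[0,0,0],100]
    - [[-32.6,-12.5,0],[0,0,0],100]
    - [[-32.6,-12.5,0],[0,0,0],100]
    - [[-32.6,-12.5,0],[0,0,0],100]

```text
time_s: 1.1
eef_pos: [423.3, 294.6, 231.0]
ee_rot: [-0.0, 0.14, 0.99, -0.0]
force: [0.3, 0.6, -0.4]
grip_width: 0.998
grip_force: 0.0
```

```bash
python3 -c "
from h import *
c=cap('wrist','w1'); t,r=rot(); print(t,r.as_matrix().round(3)); print(np.round(c['extrinsics'],3)); print(proj(c,[424,294,78]),c['fx'])"
```

```text
[422.99044909 294.99517754 231.16057913] [[-0.961  0.275 -0.001]
 [ 0.275  0.961  0.   ]
 [ 0.001 -0.    -1.   ]]
[[ 2.75000e-01  9.11000e-01  3.06000e-01  3.43603e+02]
 [ 9.61000e-01 -2.61000e-01 -8.80000e-02  3.17255e+02]
 [-0.00000e+00  3.19000e-01 -9.48000e-01  3.73889e+02]
 [ 0.00000e+00  0.00000e+00  0.00000e+00  1.00000e+00]]
[319.5790152  212.02681193] 419.5539760966806
```

View pics/w1.png

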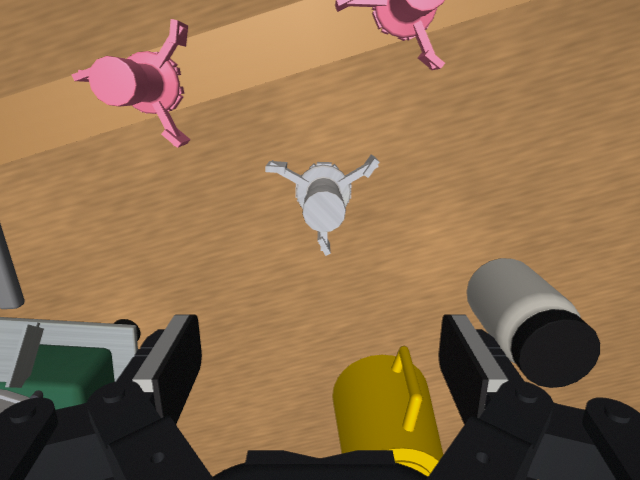

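Wrist view: the silver stirrer's knob top is at (324,212), with paddle tips at about (270,167), (376,162) and (326,252). The pink ones are at the top edge, and the jug and jar are clear. I'll enlarge the foot to read the slots.

```bash
python3 - <<'E'
from h import *
c=load('w1'); i=c['img'][:,:,::-1]
cv2.imwrite('pics/w1c.png',cv2.resize(i[150:260,255:390],None,fx=5,fy=5,interpolation=cv2.INTER_CUBIC))
k=atz(c,324,212,78); print('knob',k,'togo',togo([k[0],k[1],46]))
E
```

```text
knob [424.87071501 297.11698414  78.        ] togo [-0.13  0.26 18.52]
```

View pics/w1c.png

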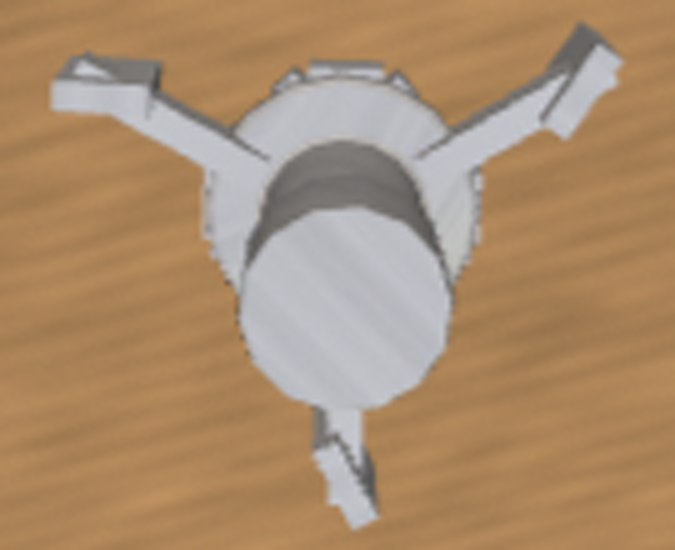

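The crop shows one paddle straight down the image (tool axis) and the foot pattern symmetric about it. I'll assume the slots lie along and across that paddle. Now the grasp.

step_arm:
  increments:
    - [[-0.1,0.3,5],[0,0,0],100]
    - [[-0.1,0.3,10],[0,0,0],100]
    - [[-0.1,0.3,14],[0,0,0],100]
    - [[-0.1,0.3,17],[0,0,0],100]
    - [[-0.1,0.3,18.5],[0,0,0],100]
    - [[-0.1,0.3,18.5],[0,0,0],60]
    - [[-0.1,0.3,18.5],[0,0,0],45]
    - [[-0.1,0.3,18.5],[0,0,0],40]
  squeeze: 40

```text
time_s: 2.15
eef_pos: [426.1, 297.3, 47.3]
ee_rot: [0.001, 0.139, 0.99, 0.0]
force: [-0.8, 0.2, 0.1]
grip_width: 0.4
grip_force: 0.0
```

step_arm:
  increments:
    - [[0,0,0],[0,0,0],20]
    - [[0,0,0],[0,0,0],20]
    - [[0,0,0],[0,0,0],20]
    - [[0,0,0],[0,0,0],20]
    - [[0,0,0],[0,0,0],20]
  squeeze: 40

```text
time_s: 2.78
eef_pos: [426.1, 297.1, 47.3]
ee_rot: [0.001, 0.139, 0.99, 0.0]
force: [-1.3, -1.9, 5.2]
grip_width: 0.36
grip_force: 39.2
```

```bash
python3 - <<'E'
from h import *
c=load('w1'); k=atz(c,324,212,78); 
for uv in((270,167),(376,162),(326,252)):
    p=atz(c,*uv,20)-k; print(np.hypot(*p[:2]),np.degrees(np.arctan2(p[1],p[0])))
t,r=rot(); m=r.as_matrix(); print('toolx',np.degrees(np.arctan2(m[1,0],m[0,0])),t)
d=load('top0')
u=lambda x,y:(338-44+(x-396)/4.5,209-33+y/4.5)
a=atz(d,*u(553,158),102);b=atz(d,*u(622,170),102);print('key',a,b,np.degrees(np.arctan2(*(b-a)[1::-1])))
E
```

```text
50.7525708781944 -133.03287008885397
51.996526407679994 105.71523431724059
53.99424445052104 -13.300674278060427
toolx 163.9637085941447 [426.1149735  297.13426224  47.33785333]
key [561.39763209 -18.53849418 102.        ] [555.36239787 -57.99684894 102.        ] -98.69610877246403
```

Gripped at 0.36 × 85 ≈ 31 mm, which fits the 32 mm knob. Next I lift, then go to a standoff with the wrist camera above the bowl.

step_arm:
  increments:
    - [[0,0,-2],[0,0,0],20]
    - [[0,0,-7],[0,0,0],20]
    - [[0,0,-13],[0,0,0],20]
    - [[0,0,-19],[0,0,0],20]
    - [[0,0,-25],[0,0,0],20]
    - [[0,0,-25],[0,0,0],20]

```text
time_s: 3.52
eef_pos: [426.6, 297.5, 300.6]
ee_rot: [0.004, 0.139, 0.99, 0.002]
force: [-0.1, 0.3, -4.7]
grip_width: 0.358
grip_force: 40.7
```

```bash
python3 -c "
from h import *
print(togo([633,-62,300]),ctrl.sense()['grip_width'])"
```

```text
[-29.76 -28.85   0.1 ] 0.3577865059755442
```

step_arm:
  increments:
    - [[-4,-4,0],[0,0,0],20]
    - [[-8,-8,0],[0,0,0],20]
    - [[-12,-12,0],[0,0,0],20]
    - [[-16,-16,0],[0,0,0],20]
    - [[-20,-20,0],[0,0,0],20]
    - [[-24,-24,0],[0,0,0],20]
    - [[-28,-27,0],[0,0,0],20]
    - [[-29.8,-28.9,0],[0,0,0],20]

```text
time_s: 4.53
eef_pos: [632.6, -65.2, 293.3]
ee_rot: [-0.002, 0.14, 0.99, 0.0]
force: [0.6, 0.5, -3.0]
grip_width: 0.362
grip_force: 40.8
```

step_arm:
  increments:
    - [[0,0,0],[0,0,0],20]
    - [[0,0,0],[0,0,0],20]
    - [[0,0,0],[0,0,0],20]

```text
time_s: 4.9
eef_pos: [631.8, -62.0, 296.2]
ee_rot: [-0.0, 0.139, 0.99, 0.0]
force: [0.5, -0.3, -2.5]
grip_width: 0.358
grip_force: 40.8
```

```bash
python3 -c "
from h import *
c=cap('wrist','w2'); t,r=rot(); print(t,r.as_matrix().round(3),ctrl.sense()['force']); print(np.round(c['extrinsics'],3)); print(proj(c,[556,-39,139]),proj(c,[553,-40,176]))"
```

```text
[631.91059878 -62.09709585 296.39144292] [[-0.961  0.275 -0.   ]
 [ 0.275  0.961  0.   ]
 [ 0.     0.    -1.   ]] [-0.21711233  0.17164185 -2.6655761 ]
[[ 2.74000e-01  9.11000e-01  3.07000e-01  5.52008e+02]
 [ 9.62000e-01 -2.60000e-01 -8.70000e-02 -3.94830e+01]
 [ 0.00000e+00  3.19000e-01 -9.48000e-01  4.39085e+02]
 [ 0.00000e+00  0.00000e+00  0.00000e+00  1.00000e+00]]
[321.99205906  96.91337944] [319.32380585  93.10896323]
```

View pics/w2.png

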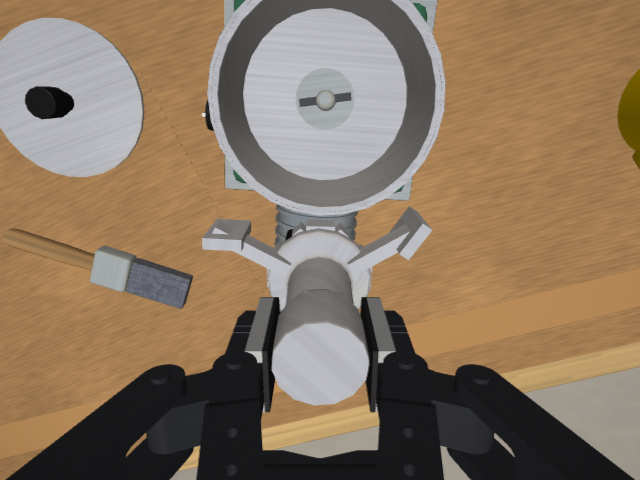

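Wrist view: spindle tip at about (325,100), with the dark key from about (300,103) to (351,97). The held stirrer's paddle tips are at (228,234) and (405,232). One enlarged crop of the key and the foot.

```bash
python3 - <<'E'
from h import *
c=load('w2'); i=c['img'][:,:,::-1]
A=cv2.resize(i[65:135,285:365],(640,560),interpolation=cv2.INTER_CUBIC)
A=cv2.resize(i[70:130,285:365],(400,300),interpolation=cv2.INTER_CUBIC)
B=cv2.resize(i[200:290,195:440],(784,288),interpolation=cv2.INTER_CUBIC)
A=cv2.copyMakeBorder(A,0,0,0,384,cv2.BORDER_CONSTANT)
cv2.imwrite('pics/w2c.png',np.vstack([A,B]))
g=c['img'][:,:,1].astype(int)
v,u=np.mgrid[0:480,0:640]; m=(g<110)&(np.hypot(u-325,v-100)<32)
P=np.array([atz(c,a,b,102) for a,b in zip(u[m],v[m])]); q=P.mean(0); w=np.linalg.svd(P-q,full_matrices=False)[2][0]
print(m.sum(),'key c',q,'ang',np.degrees(np.arctan2(w[1],w[0])),'len',np.ptp((P-q)@w),'px c',u[m].mean(),v[m].mean())
print('tip',atz(c,325,100,138))
for uv in((228,234),(405,232)):
    t,_=rot(); p=atz(c,*uv,t[2]-48+20)-t; print(np.hypot(*p[:2]),np.degrees(np.arctan2(p[1],p[0])))
E
```

```text
291 key c [559.1300808  -37.40287196 102.        ] ang -99.22176592163176 len 39.481905836541515 px c 324.88659793814435 99.80412371134021
tip [558.51150198 -37.56582236 138.        ]
46.72134428588207 -138.05074640695494
44.65025417450762 109.34920222386634
```

View pics/w2c.png

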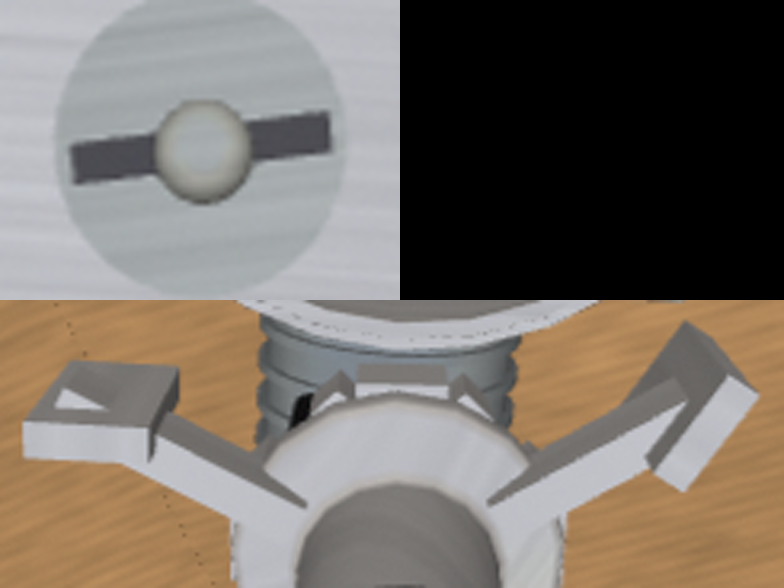

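```bash
python3 - <<'E'
from h import *
c=load('w2'); t,r=rot()
k=atz(c,320,361,t[2]-47.3+78); d=r.inv().apply(k-t); print('knob in tool (w2)',d)
k1=atz(load('w1'),324,212,78); print('w1',r.inv().apply(k1-[426.1,297.2,47.3]))
for tx in (0,):
    s=np.array([558.8,-37.5,0])
    print(togo([558.8,-37.5,242]), togo([558.8,-37.5,296]))
E
```

```text
knob in tool (w2) [  2.72874494  -0.04882881 -30.69981023]
w1 [  1.16119365  -0.4155331  -30.69995106]
[7.71 0.35 5.44] [7.71 0.35 0.04]
```

Key length measures 39.5 mm ✓. The axis is at (558.8, −37.5), the key at −99.2° and the slots at about −14°. I turn −5° about tool z, allow about 2 mm for the knob's offset in the grip, and stop above the tip.

step_arm:
  increments:
    - [[2.5,0.1,0],[0,0,-2],20]
    - [[5,0.2,0],[0,0,-5],20]
    - [[7.5,0.35,0],[0,0,-5],20]
    - [[7.5,0.35,0],[0,0,-5],20]
    - [[7.5,0.35,4],[0,0,-5],20]
    - [[7.5,0.35,7.5],[0,0,-5],20]
    - [[7.5,0.35,10],[0,0,-5],20]
    - [[7.5,0.35,10],[0,0,-5],20]

```text
time_s: 5.95
eef_pos: [560.7, -38.7, 194.8]
ee_rot: [-0.002, 0.096, 0.995, 0.0]
force: [-0.7, 0.7, -3.2]
grip_width: 0.362
grip_force: 40.8
```

```bash
python3 -c "
from h import *
s=ctrl.sense();t,r=rot();m=r.as_matrix();print(t,np.degrees(np.arctan2(m[1,0],m[0,0])),s['force'],s['wrist_torque'])"
```

```text
[560.67348375 -38.66830831 194.84897089] 168.98241201920945 [-0.68677711  0.68892239 -3.24894481] [-0.04532718 -0.00952553  0.04475031]
```

step_arm:
  increments:
    - [[0,0.05,0.4],[0,0,0],20]
    - [[0,0.05,0.8],[0,0,0],20]
    - [[0,0.05,1.1],[0,0,0],20]
    - [[0,0.05,1.4],[0,0,0],20]
    - [[0,0.05,1.4],[0,0,0],20]

```text
time_s: 6.58
eef_pos: [561.1, -38.4, 182.1]
ee_rot: [-0.0, 0.096, 0.995, 0.0]
force: [-0.0, 0.3, -3.1]
grip_width: 0.364
grip_force: 40.8
```

No contact with the tip already 4 mm inside the bore. Continuing gently.

step_arm:
  increments:
    - [[0,0,0.3],[0,0,0],20]
    - [[0,0,0.6],[0,0,0],20]
    - [[0,0,0.9],[0,0,0],20]
    - [[0,0,0.9],[0,0,0],20]

```text
time_s: 7.08
eef_pos: [561.1, -38.4, 173.0]
ee_rot: [-0.0, 0.096, 0.995, 0.0]
force: [0.3, -0.5, -3.6]
grip_width: 0.365
grip_force: 40.8
```

step_arm:
  increments:
    - [[0,0,0.3],[0,0,0],20]
    - [[0,0,0.6],[0,0,0],20]
    - [[0,0,0.9],[0,0,0],20]
    - [[0,0,1.2],[0,0,0],20]
    - [[0,0,1.5],[0,0,0],20]
    - [[0,0,1.5],[0,0,0],20]

```text
time_s: 7.82
eef_pos: [560.9, -38.3, 157.8]
ee_rot: [-0.001, 0.096, 0.995, 0.0]
force: [-1.4, 3.8, -3.8]
grip_width: 0.361
grip_force: 40.8
```

The shaft pushes about 4 N towards +y, so I ease that way while lowering.

step_arm:
  increments:
    - [[0.02,0.05,0],[0,0,0],20]
    - [[0.02,0.05,0.3],[0,0,0],20]
    - [[0.02,0.05,0.6],[0,0,0],20]
    - [[0.02,0.05,0.6],[0,0,0],20]

```text
time_s: 8.32
eef_pos: [561.0, -37.9, 151.9]
ee_rot: [-0.0, 0.096, 0.995, 0.0]
force: [-2.1, 1.2, -4.9]
grip_width: 0.362
grip_force: 40.9
```

step_arm:
  increments:
    - [[0,0,0.15],[0,0,0],20]
    - [[0,0,0.3],[0,0,0],20]
    - [[0,0,0.3],[0,0,0],20]

```text
time_s: 8.7
eef_pos: [561.1, -38.0, 149.3]
ee_rot: [0.0, 0.096, 0.995, -0.0]
force: [-0.4, 1.4, -1.1]
grip_width: 0.358
grip_force: 41.2
```

step_arm:
  increments:
    - [[0,0,0.05],[0,0,0],20]
    - [[0,0,0.1],[0,0,0],20]
    - [[0,0,0.1],[0,0,0],20]

```text
time_s: 9.07
eef_pos: [561.4, -38.0, 149.2]
ee_rot: [0.001, 0.096, 0.995, -0.0]
force: [-3.4, 2.5, 5.8]
grip_width: 0.361
grip_force: 41.8
```

The hub is resting on the key at the expected height with about 9 N. I ease off a little and start turning.

step_arm:
  increments:
    - [[0,0,-0.03],[0,0,-2],20]
    - [[0,0,-0.03],[0,0,-4],20]
    - [[0,0,-0.03],[0,0,-6],20]
    - [[0,0,-0.03],[0,0,-6],20]

```text
time_s: 9.57
eef_pos: [561.4, -37.7, 149.2]
ee_rot: [0.001, 0.043, 0.999, 0.0]
force: [-3.3, 3.5, 5.6]
grip_width: 0.362
grip_force: 41.7
```

```bash
python3 -c "
from h import *
s=ctrl.sense();t,r=rot();m=r.as_matrix();print(t,np.degrees(np.arctan2(m[1,0],m[0,0])),s['force'],s['wrist_torque'],s['joints'])"
```

```text
[561.36990714 -37.72160525 149.22927433] 175.0272269888174 [-3.3391519   3.53795542  5.59156202] [ 0.84815591  0.43841672 -0.08680014] [-2.75554090e-01  4.68107155e-01  1.49626212e+00  5.90108944e-04
  1.17615943e+00 -1.75978594e+00]
```

step_arm:
  increments:
    - [[0.03,0.02,0],[0,0,3],20]
    - [[0.03,0.01,0],[0,0,6],20]
    - [[0.03,0.01,0],[0,0,8],20]
    - [[0.03,0,0],[0,0,10],20]
    - [[0.03,0,0],[0,0,10],20]

```text
time_s: 10.2
eef_pos: [561.1, -38.2, 149.2]
ee_rot: [0.001, 0.131, 0.991, -0.0]
force: [-2.2, 0.7, 5.4]
grip_width: 0.359
grip_force: 41.6
```

step_arm:
  increments:
    - [[0,0,0],[0,0,2],20]
    - [[0,0,0],[0,0,4],20]
    - [[0,0,0],[0,0,6],20]
    - [[0,0,0],[0,0,6],20]

```text
time_s: 10.7
eef_pos: [561.1, -38.3, 149.2]
ee_rot: [0.001, 0.182, 0.983, -0.0]
force: [-1.8, 1.4, 4.3]
grip_width: 0.364
grip_force: 41.6
```

step_arm:
  increments:
    - [[0,-0.01,0],[0,0,3],20]
    - [[0,-0.02,0],[0,0,6],20]
    - [[0,-0.03,0],[0,0,9],20]
    - [[0.01,-0.05,0],[0,0,12],20]
    - [[0.01,-0.05,0],[0,0,12],20]

```text
time_s: 11.32
eef_pos: [560.9, -38.6, 149.2]
ee_rot: [0.001, 0.284, 0.959, -0.0]
force: [-1.7, 1.2, 5.0]
grip_width: 0.36
grip_force: 41.6
```

step_arm:
  increments:
    - [[0,-0.01,0],[0,0,3],20]
    - [[0,-0.02,0],[0,0,6],20]
    - [[0,-0.03,0],[0,0,9],20]
    - [[0.01,-0.05,0],[0,0,12],20]
    - [[0.01,-0.05,0],[0,0,12],20]

```text
time_s: 11.95
eef_pos: [560.5, -38.8, 148.9]
ee_rot: [0.001, 0.382, 0.924, 0.0]
force: [-0.7, 3.2, 4.4]
grip_width: 0.358
grip_force: 41.5
```

step_arm:
  increments:
    - [[0,-0.01,0],[0,0,3],20]
    - [[0,-0.02,0],[0,0,6],20]
    - [[0,-0.03,0],[0,0,8],20]
    - [[0,-0.03,0],[0,0,8],20]

```text
time_s: 12.45
eef_pos: [559.7, -38.8, 148.0]
ee_rot: [-0.0, 0.446, 0.895, 0.0]
force: [-0.4, 2.2, -4.5]
grip_width: 0.361
grip_force: 40.9
```

The support force is gone and z has fallen, so the slots are over the key. Lowering gently.

step_arm:
  increments:
    - [[0,0,0.15],[0,0,1],20]
    - [[0,0,0.3],[0,0,1],20]
    - [[0,0,0.3],[0,0,1],20]

```text
time_s: 12.82
eef_pos: [560.1, -38.8, 145.5]
ee_rot: [0.0, 0.454, 0.891, 0.0]
force: [1.5, 3.5, -3.1]
grip_width: 0.365
grip_force: 41.0
```

step_arm:
  increments:
    - [[0.02,0.02,0.15],[0,0,0],20]
    - [[0.02,0.02,0.3],[0,0,0],20]
    - [[0.02,0.02,0.3],[0,0,0],20]

```text
time_s: 13.2
eef_pos: [559.9, -38.7, 142.4]
ee_rot: [-0.0, 0.454, 0.891, -0.0]
force: [0.6, 2.2, -2.3]
grip_width: 0.359
grip_force: 41.0
```

step_arm:
  increments:
    - [[0,0,0.07],[0,0,0],20]
    - [[0,0,0.14],[0,0,0],20]
    - [[0,0,0.14],[0,0,0],20]

```text
time_s: 13.58
eef_pos: [560.0, -38.7, 141.4]
ee_rot: [0.0, 0.454, 0.891, -0.0]
force: [-1.7, 2.0, 0.8]
grip_width: 0.357
grip_force: 41.3
```

It's home at z 141.4 (expected 141.3). I release with a partial opening inside the bowl and rise.

step_arm:
  increments:
    - [[0,0,0],[0,0,0],50]
    - [[0,0,0],[0,0,0],60]
    - [[0,0,0],[0,0,0],60]
    - [[0,0,-1],[0,0,0],60]
    - [[0,0,-3],[0,0,0],60]
    - [[0,0,-7],[0,0,0],60]
    - [[0,0,-12],[0,0,0],80]
    - [[0,0,-16],[0,0,0],100]

```text
time_s: 14.58
eef_pos: [559.9, -38.7, 304.1]
ee_rot: [0.001, 0.454, 0.891, 0.0]
force: [-0.3, 0.7, -0.3]
grip_width: 0.979
grip_force: 0.0
```

```bash
python3 -c "
from h import *
c=load('w2')
print('lid knob w2',atz(c,40,101,52))
t,r=rot();m=r.as_matrix();print(t,m.round(3));print(togo([492,-280,200]),togo([561,-37,260]),ctrl.sense()['force'])"
```

```text
lid knob w2 [ 492.43779522 -278.58447588   52.        ]
[559.94234324 -38.65088449 304.11995277] [[-0.587  0.809  0.002]
 [ 0.809  0.587 -0.001]
 [-0.002  0.001 -1.   ]]
[-15.52 -19.69  10.41] [0.08 0.18 4.41] [-0.32196965  0.7312364  -0.33556927]
```

Lid knob from the top camera is (492,−280) and from the wrist camera (492,−279), so they agree. Moving above it, with a capture of the bowl first.

```bash
python3 -c "
from h import *
cap('wrist','w3')"
```

step_arm:
  increments:
    - [[-4,-5,0],[0,0,0],100]
    - [[-7.7,-9.8,1],[0,0,0],100]
    - [[-11.6,-14.8,4],[0,0,0],100]
    - [[-15.5,-19.7,7.5],[0,0,0],100]
    - [[-15.5,-19.7,7.5],[0,0,0],100]
    - [[-15.5,-19.7,7.5],[0,0,0],100]

```text
time_s: 15.38
eef_pos: [491.5, -280.0, 226.3]
ee_rot: [-0.0, 0.455, 0.891, 0.0]
force: [0.4, 1.2, -0.5]
grip_width: 0.999
grip_force: 0.0
```

```bash
python3 - <<'E'
from h import *
c=cap('wrist','w4'); t,r=rot(); print(t)
a=load('w3')
for n,p in(('w3 stirrer knob top',[558.8,-37.5,172]),('rim',[558.8,-37.5,176])): print(n,proj(a,p))
print('lid knob top',proj(c,[492.3,-279.5,52]),'disc',proj(c,[492.3,-279.5,14]))
m=np.hstack([cv2.resize(x['img'][:,:,::-1],(400,300),interpolation=cv2.INTER_AREA) for x in(a,c)])
cv2.imwrite('pics/m1.png',m)
E
```

```text
[ 492.04091337 -279.27985898  227.05296749]
w3 stirrer knob top [319.96048899 215.97526662]
rim [319.9641764  217.66466185]
lid knob top [321.77228556 203.08626211] disc [321.62003044 191.96401907]
```

View pics/m1.png

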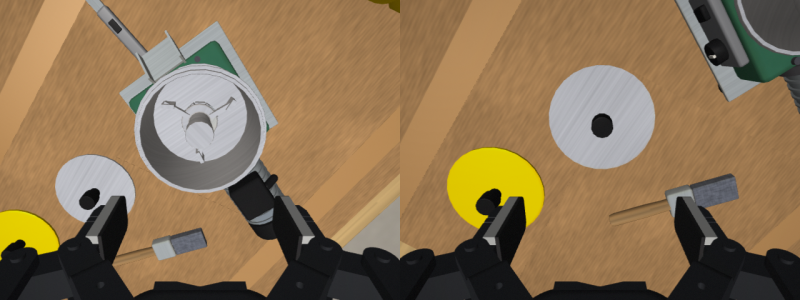

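Left: stirrer in the bowl, its knob near full-resolution (320,205), rim centre about (321,204). Right: lid knob at (323,200) full-resolution, against a prediction of (322,203). I'll check the bowl geometry with projected circles before placing the lid.

```bash
python3 - <<'E'
from h import *
def circ(c,p,r):
    return np.array([proj(c,[p[0]+r*np.cos(a),p[1]+r*np.sin(a),p[2]]) for a in np.linspace(0,2*np.pi,60)])
def draw(c,L,u,v):
    i=cv2.resize(c['img'][v-120:v+120,u-120:u+120,::-1],(396,396),interpolation=cv2.INTER_CUBIC)
    for p,r,col in L: cv2.polylines(i,[np.int32((circ(c,p,r)-[u-120,v-120])*1.65)],True,col,1,cv2.LINE_AA)
    return i
a,b=load('w3'),load('w4')
A=draw(a,[([558.8,-37.5,176],65,(0,0,255)),([558.8,-37.5,172],16,(0,255,0)),([558.8,-37.5,180],16,(255,0,0))],320,205)
B=draw(b,[([492.3,-279.5,14],74,(0,0,255)),([492.3,-279.5,52],14,(0,255,0))],320,195)
cv2.imwrite('pics/m2.png',np.hstack([A,B]))
E
```

```text
(no output)
```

View pics/m2.png

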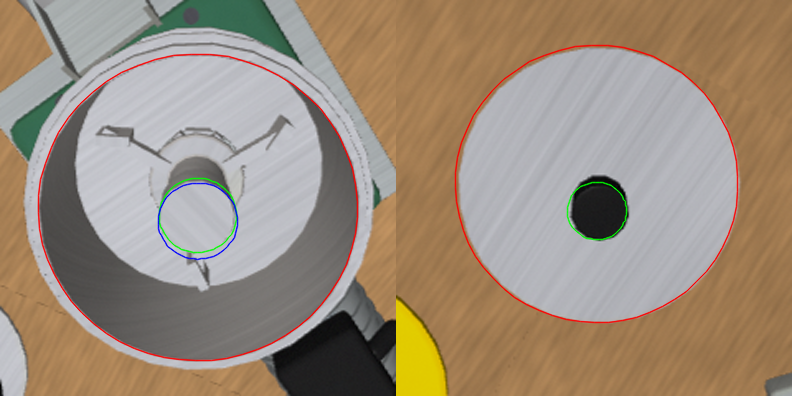

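The overlay fits: the rim and lid disc agree to 1–2 mm and the stirrer knob is in place. Now grasping the lid knob.

step_arm:
  increments:
    - [[0,0,5],[0,0,0],100]
    - [[0,0,10],[0,0,0],100]
    - [[0,0,15],[0,0,0],100]
    - [[0,0,18.5],[0,0,0],100]
    - [[0,0,20.4],[0,0,0],100]
    - [[0,0,20.4],[0,0,0],60]
    - [[0,0,20.4],[0,0,0],45]
    - [[0,0,20.4],[0,0,0],40]

```text
time_s: 16.42
eef_pos: [492.3, -279.9, 23.5]
ee_rot: [0.001, 0.454, 0.891, -0.0]
force: [-0.0, -0.5, -0.5]
grip_width: 0.404
grip_force: 0.0
```

step_arm:
  increments:
    - [[0,0,0],[0,0,0],20]
    - [[0,0,0],[0,0,0],20]
    - [[0,0,0],[0,0,0],20]
    - [[0,0,0],[0,0,0],20]
    - [[0,0,0],[0,0,0],20]
  squeeze: 50

```text
time_s: 17.05
eef_pos: [492.4, -279.9, 23.6]
ee_rot: [0.001, 0.454, 0.891, 0.0]
force: [1.1, 3.5, 6.4]
grip_width: 0.31
grip_force: 48.9
```

step_arm:
  increments:
    - [[0,0,-1],[0,0,0],20]
    - [[0,0,-5],[0,0,0],20]
    - [[0,0,-10],[0,0,0],20]
    - [[0,0,-16],[0,0,0],20]
    - [[0,0,-21],[0,0,0],20]
    - [[0,0,-22],[0,0,0],20]
    - [[0,0,-22],[0,0,0],20]

```text
time_s: 17.92
eef_pos: [491.2, -279.6, 241.5]
ee_rot: [-0.0, 0.454, 0.891, 0.0]
force: [-0.1, -0.4, -5.2]
grip_width: 0.312
grip_force: 50.0
```

```bash
python3 -c "
from h import *
c=cap('wrist','w5');t,r=rot();print(t)
for du in (0,1,2): print(proj(c,t+r.apply([du,0,-31])))
print(togo([559,-37.5,240]))
i=c['img'];v,u=np.mgrid[0:480,0:640];m=(i.max(2)<60)&(abs(u-320)<75)&(v>230)&(v<420)
for y in range(250,420,10): x=u[y][m[y]]; print(y,x.min() if len(x) else 0,x.max() if len(x) else 0,end='; ')"
```

```text
[ 491.00889681 -279.38476429  240.5056636 ]
[320.76629241 364.94316395]
[320.77243346 362.27792843]
[320.7786043  359.59976069]
[15.59 19.71  0.08]
250 0 0; 260 0 0; 270 0 0; 280 0 0; 290 309 330; 300 279 360; 310 253 387; 320 246 394; 330 246 394; 340 246 394; 350 246 394; 360 246 394; 370 246 394; 380 246 394; 390 246 394; 400 246 394; 410 246 394;
```

step_arm:
  increments:
    - [[3,4,0],[0,0,0],20]
    - [[7,9,0],[0,0,0],20]
    - [[11,14,0],[0,0,0],20]
    - [[14,18,0],[0,0,0],20]
    - [[15.6,19.7,0],[0,0,0],20]
    - [[15.6,19.7,1.5],[0,0,0],20]
    - [[15.6,19.7,3],[0,0,0],20]
    - [[15.6,19.7,3],[0,0,0],20]

```text
time_s: 18.98
eef_pos: [558.4, -38.6, 209.9]
ee_rot: [-0.002, 0.455, 0.891, -0.001]
force: [0.7, -0.7, -2.2]
grip_width: 0.313
grip_force: 50.1
```

step_arm:
  increments:
    - [[0,0,0.4],[0,0,0],20]
    - [[0,0,0.8],[0,0,0],20]
    - [[0,0,1.2],[0,0,0],20]
    - [[0,0,1.2],[0,0,0],20]

```text
time_s: 19.48
eef_pos: [559.3, -37.8, 199.9]
ee_rot: [-0.0, 0.454, 0.891, -0.0]
force: [0.8, -0.4, -3.1]
grip_width: 0.31
grip_force: 50.1
```

step_arm:
  increments:
    - [[0,0,0.2],[0,0,0],20]
    - [[0,0,0.4],[0,0,0],20]
    - [[0,0,0.4],[0,0,0],20]

```text
time_s: 19.85
eef_pos: [559.3, -37.8, 196.0]
ee_rot: [-0.0, 0.454, 0.891, -0.0]
force: [1.1, -0.2, -3.0]
grip_width: 0.311
grip_force: 50.1
```

step_arm:
  increments:
    - [[0,0,0.15],[0,0,0],20]
    - [[0,0,0.3],[0,0,0],20]
    - [[0,0,0.3],[0,0,0],20]

```text
time_s: 20.23
eef_pos: [559.3, -37.8, 193.0]
ee_rot: [-0.0, 0.454, 0.891, -0.0]
force: [-0.1, -0.3, -3.6]
grip_width: 0.307
grip_force: 50.1
```

The lip is inside with no contact force. The last 1–2 mm to seat.

step_arm:
  increments:
    - [[0,0,0.08],[0,0,0],20]
    - [[0,0,0.15],[0,0,0],20]
    - [[0,0,0.15],[0,0,0],20]

```text
time_s: 20.6
eef_pos: [559.4, -37.8, 191.7]
ee_rot: [0.0, 0.454, 0.891, 0.0]
force: [-0.8, -0.4, -2.5]
grip_width: 0.31
grip_force: 50.1
```

step_arm:
  increments:
    - [[0,0,0.05],[0,0,0],20]
    - [[0,0,0.08],[0,0,0],20]
    - [[0,0,0.08],[0,0,0],20]

```text
time_s: 20.98
eef_pos: [559.4, -37.8, 191.6]
ee_rot: [0.0, 0.454, 0.891, 0.0]
force: [-4.4, 1.3, 5.2]
grip_width: 0.311
grip_force: 50.7
```

Seated at 191.6, exactly as predicted (168 + 23.6). Release, rise and look.

step_arm:
  increments:
    - [[0,0,-0.03],[0,0,0],45]
    - [[0,0,-0.03],[0,0,0],60]
    - [[0,0,-0.03],[0,0,0],70]
    - [[0,0,-0.03],[0,0,0],70]
    - [[0,0,-3],[0,0,0],80]
    - [[0,0,-7],[0,0,0],80]
    - [[0,0,-12],[0,0,0],80]
    - [[0,0,-12],[0,0,0],80]

```text
time_s: 21.98
eef_pos: [560.4, -38.1, 314.6]
ee_rot: [0.004, 0.454, 0.891, 0.001]
force: [-0.5, 0.2, -0.4]
grip_width: 0.801
grip_force: 0.0
```

```bash
python3 - <<'E'
from h import *
a=cap('wrist','w6');b=cap('scene','sc6'); t=cap('top','top6')
p=[559,-37.5,182]
i=a['img'][:,:,::-1].copy()
for z,r in((182,74),(220,14)):
    q=np.array([proj(a,[559+r*np.cos(x),-37.5+r*np.sin(x),z]) for x in np.linspace(0,6.283,60)])
    cv2.polylines(i,[np.int32(q)],True,(0,0,255),1,cv2.LINE_AA)
A=cv2.resize(i,(400,300),interpolation=cv2.INTER_AREA)
B=cv2.resize(b['img'][195:315,220:380,::-1],(400,300),interpolation=cv2.INTER_CUBIC)
T=cv2.resize(t['img'][70:370,80:580,::-1],(480,288),interpolation=cv2.INTER_AREA)
T=cv2.copyMakeBorder(T,0,0,0,320,cv2.BORDER_CONSTANT)
cv2.imwrite('pics/m3.png',np.vstack([np.hstack([A,B]),T])); s=ctrl.sense(); print(s['eef_pos'],s['force'],s['grip_width'],s['time_s'])
E
```

```text
[559.09079758 -37.76683036 309.74018534] [-0.09568918  1.14817219 -0.6048868 ] 0.7986537021098776 22.125
```

View pics/m3.png

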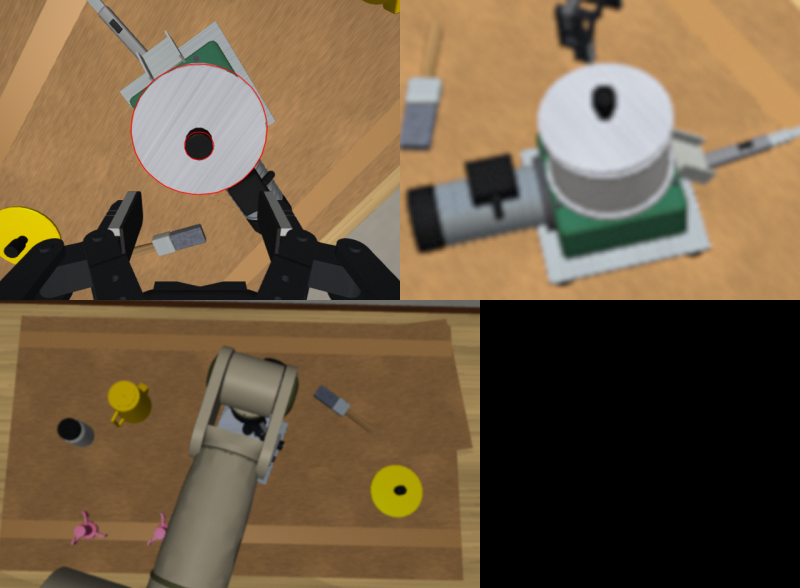

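The lid sits flat and centred: the disc matches the circle projected at its seated height (wrist inset, centre about (199,129)), and the scene inset shows it level all round. The other things visible are where they were, and the gripper is clear. Handing in.

```bash
python3 -c "
from rig import ctrl
print(ctrl.finish_job())"
```

```text
the job is handed in; nothing more can be done
None
```

The stirrer is home on the drive key and the lid sits flat on the rim, with the gripper clear and the other things left alone; I handed the job in at about 22 s, but it returned no verdict.

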